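Turn the finished job's tag over

ROBOT

A 7-joint arm with a two-finger parallel gripper is mounted at the origin on a cart in front of the work surface, level with it; the furniture and walls round the work are solid. World frame = base frame: x ahead of the robot, y to its left, z up, the work surface at z = 0. Lengths are in m, angles in rad, forces in N, time in s.
With the tool pointing down it reaches from about 0.425 to 0.925 m from the base axis. Payload 6.8 kg.
Tool frame: the origin (TCP) lies on the centre line of the jaws, within the pads' length; the fingertips stand bot.tip_reach ahead of it and the grasp point (between the pads) lies 3 mm ahead of it (bot.tip_reach is the distance from the TCP to the fingertips, in m); z points along the fingers, y is the line along which they close (so a half turn about z gives the same grasp; the last joint's range is limited). The gripper opens to 85 mm and grips with 20 to 120 N. Pads are 22 mm wide; open, the fingers measure 114 mm over their backs; the gripper's body (76 mm by 85 mm) begins 54 mm behind the grasp point. The pads swing forward as they close: fully open they stand 13 mm farther back than shut.
Start: joints at [-1.364, 0.477, 0.022, 1.555, -0.011, 1.109, -0.083], TCP at [0.209, 0.642, 0.253] pointing down, gripper open.
Joint ranges: [-2.96, 2.96], [-0.34, 2.1], [-1.41, 1.46], [0.24, 2.44], [-1.37, 4.51], [0.17, 1.92], [-2.96, 2.96]. Speed limits (rad/s): [2.39, 2.39, 3.14, 3.14, 3.14, 3.14, 3.14].

INTERFACE

Orientations are given as a unit quaternion [w, x, y, z].
In Python, from station import bot gives the robot as it stands.
- The arm moves only by the tool jog_arm, never from a script. Its argument "deltas" is a list of rows, each a list of 7 numbers: the shift along the world's x, y, z in m, then the turn, a rotation vector about the world's x, y, z in rad, then the opening, from 0 (shut) to 1 (fully open). In form: [[x, y, z, rx, ry, rz, grip], ...]. A call has 1 to 10 rows; each row shifts and turns the commanded pose from where the row before left it; what a row does not reach is not made up. A row lasts 1/10 s, in which the tool goes at most 50 mm and 8.59 degrees, less where a joint would pass 70% of its speed; a pose out of reach is approached as far as the arm can. A call with a gripper value outside its range is refused whole. The fingers move at their own pace and stop on an object; "newtons" is the grip in N (left out, the last holds). Time passes only in rows, so rows that do not move let the fingers close. It gives the time, the measured TCP pose, the force, the opening and the grip force at its end, in the units of the state.
- bot.get_obs(): the state, without advancing time (a new reading comes with each control period).
- bot.read_camera(name): name is "scene" or "top" or "wrist"; returns a dict with "img" (420x560x3 uint8, red, green, blue), "K" (3x3 intrinsics, pixels), "dist_coeffs" ([k1, k2, p1, p2, k3] as OpenCV has them; the pictures are not rectified), "eye" and "attitude" of the camera in the world. Camera axes: x right, y down, z forward; pixel columns grow to the right and rows downward; lengths in m; the calibration is good to about 2 mm. A picture is of the moment at which its call begins. There is no depth.
- bot.hand_in(): hands the job in; it is judged then, once.
The state is a dict: "t": time; "q": joint angles; "joint_vel": joint speeds; "joint_torque": joint torques, N m; "eef_pos": TCP position; "tool_rot": TCP orientation; "contact_force": force on the tool from outside, world axes, zero at the start; "torque": the same for the moment, N m; "gripper_width": opening from 0.0 (shut) to 1.0 (fully open); "grasp_force": force on a finger pad.
Only numpy, scipy, OpenCV 4.12 (cv2) and the standard library are available. Lean on these libraries where they do the work, as an engineer would, in place of code of your own. Each camera call takes 0.05 s, during which the arm holds its last target. There are 200 camera calls.

TASK

The job with the round tag is finished: turn that tag over its pivot, using only presses and pushes of the fingertips (its short tail can be pressed down to raise it), until it lies fully down on the other side of its stand with the ring-marked face up. Do not pinch, lift or carry anything and do not force the hinge; leave both stands where they are, the square tag as it is and the other things undisturbed.

Things in the scene. Friction and masses are not known exactly. Their poses are not given: they have to be found in the camera images.
- round_stand: loose 1.2 kg steel stand of the round tag; origin: centre of the underside of its 84x160x8 mm base, z up. Own x = along the hinge, +y = side where the tag lies at the start. Pivot line 65 mm above the origin, between two cheeks (56 mm over all in x, 20 mm long in y, 75 mm high). Thin rest pins (6 mm diameter, 63 mm high) at y = +62 and -62 mm. Stays put under light pushes.
- round_paddle (a joint): hinge of the round tag, rad: 0 = lying level on the stand's +y side, bar-marked face up; pi/2 = plate upright, tail straight down; pi = level on the -y side at its stop, ring-marked face up. Friction hinge: stays where it is left, about 0.065 N m to turn. Pressing the tail pad down raises the plate. Starts between 0 and 0.3.
- round_face (a point): centre of the plate of the round tag (a round disc of 54 mm diameter centred 42 mm from the pivot; 4 mm thick aluminium, far edge about 68 mm from the pivot; a raised bar on one face, a raised ring on the other); half-way through its thickness, turns with the tag
- round_tail (a point): centre of the tail pad of the round tag, half-way through its 4 mm thickness, 30 mm from the pivot on the side opposite the plate. The pad is 30 mm wide (along the hinge) and reaches 20 to 40 mm from the pivot; tail and plate are one straight rigid piece
- square_stand: loose 1.2 kg steel stand of the square tag; origin: centre of the underside of its 84x160x8 mm base, z up. Own x = along the hinge, +y = side where the tag lies at the start. Pivot line 65 mm above the origin, between two cheeks (56 mm over all in x, 20 mm long in y, 75 mm high). Thin rest pins (6 mm diameter, 63 mm high) at y = +62 and -62 mm. Stays put under light pushes.
- square_paddle (a joint): hinge of the square tag, rad: 0 = lying level on the stand's +y side, bar-marked face up; pi/2 = plate upright, tail straight down; pi = level on the -y side at its stop, ring-marked face up. Friction hinge: stays where it is left, about 0.065 N m to turn. Pressing the tail pad down raises the plate. Starts between 0 and 0.3.
- square_face (a point): centre of the plate of the square tag (a square plate 52 x 52 mm centred 42 mm from the pivot; 4 mm thick aluminium, far edge about 68 mm from the pivot; a raised bar on one face, a raised ring on the other); half-way through its thickness, turns with the tag
- square_tail (a point): centre of the tail pad of the square tag, half-way through its 4 mm thickness, 30 mm from the pivot on the side opposite the plate. The pad is 30 mm wide (along the hinge) and reaches 20 to 40 mm from the pivot; tail and plate are one straight rigid piece
- borax_cone: white round tablet, 43 mm diameter, 15 high, between the two stands; loose bystander, origin under its centre
- bangle_teal: silver bangle with a teal stone, 72x88x37 mm, behind the stands; loose bystander, origin under its centre
- ring_clamp: wooden ring clamp, 114x25x22 mm, lying in front of the stands; loose bystander, origin under its centre
- brown_bottle: brown glass bottle with black cap, 41 mm diameter, 98 high, behind the stands; loose bystander, origin under its centre
- finger_cot: small leather finger guard, 20x40x20 mm, in front of the stands; loose bystander, origin under its centre
- rough_stone: brown rough stone, 25x28x7 mm, in front of the stands; loose bystander, origin under its centre
There are look-alikes about, which are no part of the job. Leave any orange look-alike of the round_stand alone.

How it is judged:
By the outcome, as a careful person would: the job done as asked, in the order asked, and still so for the second after the job is handed in, with the robot touching nothing.
It also fails if it takes over 42 s, if anything falls off the work surface, if the arm or the gripper's body presses on something with over 40 N, if the wrist force passes 120 N, or if a joint passes its speed limit or range.

## Working session

There is one attempt and no reset: what is moved stays moved. The work goes in short steps, Python scripts to look and compute and a tool call to move; the robot and the scene stay as the last step left them, time stands still between calls to the robot, and variables do not carry over. Pictures are saved under pics/ and viewed, at most 10 in all, crops included, and the job is handed in when it is done.

Besides the shell and the picture viewer there is one more tool, called by a JSON object that holds its "fn" and its "kwargs", one argument or row to a line. jog_arm: Moves the arm, as the interface text tells. Its arguments: {"type":"object","properties":{"deltas":{"type":"array"},"newtons":{"type":"number"}},"required":["deltas"]}

```bash
mkdir -p pics; cat > h.py <<'E'
import numpy as np, cv2
from station import bot
from scipy.spatial.transform import Rotation as R
def cam(n):
    c=bot.read_camera(n); return c
def rot(c):
    a=np.array(c["attitude"],float)
    return a if a.shape==(3,3) else R.from_quat(a[[1,2,3,0]]).as_matrix()
def ray(c,uv):
    p=cv2.undistortPoints(np.array(uv,float).reshape(-1,1,2),np.array(c["K"]),np.array(c["dist_coeffs"])).reshape(-1,2)
    return np.c_[p,np.ones(len(p))]@rot(c).T
def plane(c,uv,z):
    d=ray(c,uv); e=np.array(c["eye"]); return e+d*((z-e[2])/d[:,2])[:,None]
def proj(c,P):
    r=rot(c).T; return cv2.projectPoints(np.array(P,float).reshape(-1,3),cv2.Rodrigues(r)[0],-r@np.array(c["eye"]),np.array(c["K"]),np.array(c["dist_coeffs"]))[0].reshape(-1,2)
def save(c,n): cv2.imwrite("pics/"+n,c["img"][:,:,::-1])
E
python3 - <<'E'
from h import *
import pickle
for n in ("scene","top"):
    c=cam(n); save(c,n+"1.png"); pickle.dump(c,open(n+".pkl","wb")); print(n,c["eye"],rot(c).round(3).tolist(),c["K"])
o=bot.get_obs(); print(o["t"],o["eef_pos"],o["tool_rot"],bot.tip_reach,o["gripper_width"])
E
```

```text
scene [0.65817556 0.50510216 1.0372683 ] [[-0.988, 0.137, -0.077], [0.158, 0.867, -0.472], [0.002, -0.479, -0.878]] [[421.60464304   0.         279.25856675]
 [  0.         421.60464304 207.85282169]
 [  0.           0.           1.        ]]
top [ 0.37202373 -0.01080841  1.15932805] [[-0.028, -0.985, 0.168], [-1.0, 0.03, 0.007], [-0.012, -0.167, -0.986]] [[495.11048338   0.         273.29408672]
 [  0.         495.11048338 210.23809247]
 [  0.           0.           1.        ]]
0.1 [0.20880684 0.64134477 0.25240038] [-9.19073037e-05  1.56716726e-01  9.87643242e-01 -8.28582058e-04] 0.022 0.9972673114061187
```

View pics/scene1.png

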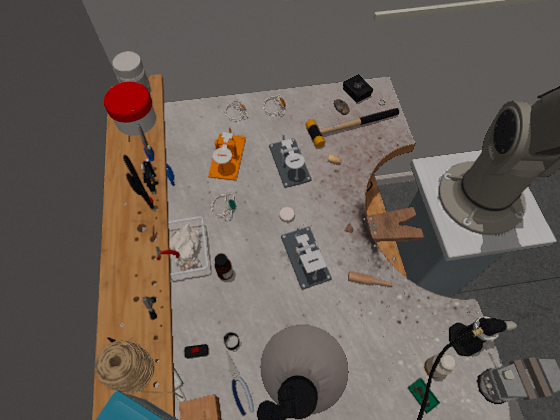

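View pics/top1.png

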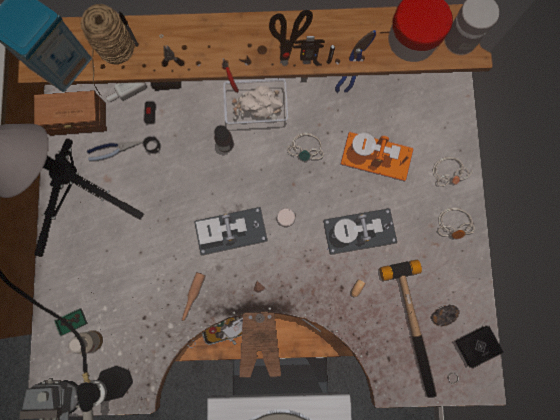

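Top view candidates are the grey stand with the round disc at (360,231), the orange look-alike with a round disc at (378,154), and the grey stand with the square plate at (230,230). I choose the grey one at (360,231), which is at (290,160) in the scene view. I'll check it in a close crop and measure it.

```bash
python3 - <<'E'
from h import *
import pickle
T=pickle.load(open("top.pkl","rb"));S=pickle.load(open("scene.pkl","rb"))
a=cv2.resize(T["img"][195:265,310:410],None,fx=5,fy=5,interpolation=cv2.INTER_CUBIC)
b=cv2.resize(S["img"][125:195,255:325],None,fx=4,fy=5,interpolation=cv2.INTER_CUBIC)
cv2.imwrite("pics/crop1.png",np.hstack([a,b])[:,:,::-1])
# base by dark mask
im=T["img"][195:265,310:410].astype(int)
hsv=cv2.cvtColor(T["img"],cv2.COLOR_RGB2HSV)[195:265,310:410]
print(T["img"][245,340],T["img"][215,385],T["img"][255,400])
m=((im.max(2)<85)).astype(np.uint8); m=cv2.morphologyEx(m,cv2.MORPH_CLOSE,np.ones((15,15)))
cs=max(cv2.findContours(m,0,2)[0],key=cv2.contourArea); r=cv2.minAreaRect(cs)
box=cv2.boxPoints(r)+[310,195]; print(r,box)
P=plane(T,box,.008); print(P.round(4),P.mean(0))
E
```

```text
[55 52 52] [72 74 74] [131 122 116]
((49.63027572631836, 35.99908447265625), (35.938812255859375, 68.92198944091797), 80.13418579101562) [[322.59999657 219.20000458]
 [390.50274658 207.39082336]
 [396.66055298 242.79816437]
 [328.75780487 254.60734558]]
[[ 0.543  -0.1175  0.008 ]
 [ 0.5663 -0.2781  0.008 ]
 [ 0.4825 -0.2866  0.008 ]
 [ 0.4596 -0.1281  0.008 ]] [ 0.51285985 -0.20256625  0.008     ]
```

View pics/crop1.png

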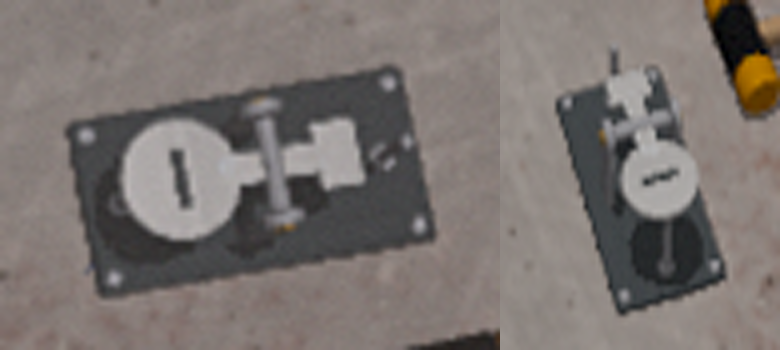

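The crop confirms the choice: a round disc, bar face up at crop (181,179), on the grey stand, with its tail pad at (340,153). Next I triangulate the tag and check the lamp and cable near the travel path.

```bash
python3 - <<'E'
from h import *
import pickle
T=pickle.load(open("top.pkl","rb"));S=pickle.load(open("scene.pkl","rb"))
def tri(a,b):
    d1=ray(T,[a])[0];d2=ray(S,[b])[0];e1=np.array(T["eye"]);e2=np.array(S["eye"])
    s=np.linalg.lstsq(np.c_[d1,-d2],e2-e1,rcond=None)[0]; p,q=e1+s[0]*d1,e2+s[1]*d2
    return ((p+q)/2).round(4),np.linalg.norm(p-q).round(4)
c=np.array([.5129,-.2026,0]);y=np.array([-.143,.99,0])
for n,a,b in [("disc",(346.2,230.8),(295,160.6)),("tail",(378,225.6),(287.5,143)),("blackcap",(115,383),(465,337)),("lamp",(5,155),(305,365))]:
    p,e=tri(a,b); print(n,p,e,"along",((p-c)@y).round(4))
for uv in [(5,275),(30,290),(60,330),(75,355)]:
    print(uv,[ (z,plane(T,[uv],z)[0,:2].round(2).tolist(),proj(S,plane(T,[uv],z))[0].round().tolist()) for z in (.1,.25,.4,.55)])
E
```

```text
disc [ 0.5062 -0.1633  0.061 ] 0.0028 along 0.0399
tail [ 0.5162 -0.2363  0.0498] 0.0052 along -0.0338
blackcap [0.1866 0.3633 0.0023] 0.0033 along 0.6069
lamp [0.6051 0.4199 0.3945] 0.0016 along 0.6031
(5, 275) [(0.1, [0.43, 0.57], [402.0, 457.0]), (0.25, [0.42, 0.49], [415.0, 402.0]), (0.4, [0.41, 0.41], [431.0, 333.0]), (0.55, [0.41, 0.32], [454.0, 240.0])]
(30, 290) [(0.1, [0.4, 0.52], [410.0, 421.0]), (0.25, [0.39, 0.44], [422.0, 370.0]), (0.4, [0.39, 0.37], [438.0, 305.0]), (0.55, [0.39, 0.29], [459.0, 216.0])]
(60, 330) [(0.1, [0.31, 0.45], [439.0, 378.0]), (0.25, [0.32, 0.38], [450.0, 331.0]), (0.4, [0.33, 0.32], [464.0, 269.0]), (0.55, [0.34, 0.25], [484.0, 186.0])]
(75, 355) [(0.1, [0.26, 0.41], [457.0, 357.0]), (0.25, [0.28, 0.35], [467.0, 312.0]), (0.4, [0.29, 0.29], [481.0, 252.0]), (0.55, [0.31, 0.23], [499.0, 172.0])]
```

{"fn": "jog_arm", "kwargs": {
  "deltas": [
    [0,0,0.04,0,0,-0.12,0],
    [0,0,0.04,0,0,-0.12,0]
  ]
}}

```text
t: 0.3
eef_pos: [0.2087, 0.6408, 0.3323]
tool_rot: [0.0, 0.276, 0.961, -0.002]
contact_force: [0.4, 1.0, 0.4]
gripper_width: 0.691
grasp_force: 0.0
```

```bash
python3 -c "
from h import *
o=bot.get_obs();print(o['t'],o['q'],o['eef_pos'],R.from_quat(np.array(o['tool_rot'])[[1,2,3,0]]).as_matrix().round(3))"
```

```text
0.3 [-1.40491323  0.42232974  0.08107913  1.46177927 -0.03497477  1.26337913
 -0.30897223] [0.2087248  0.64080262 0.33229991] [[-0.847  0.531 -0.001]
 [ 0.531  0.847 -0.004]
 [-0.001 -0.004 -1.   ]]
```

{"fn": "jog_arm", "kwargs": {
  "deltas": [
    [0,0,0.05,0,0,-0.1,0],
    [0,0,0.05,0,0,-0.1,0],
    [0,0,0.05,0,0,-0.1,0],
    [0.018,-0.044,0,0,0,-0.1,0],
    [0.018,-0.044,0,0,0,-0.1,0],
    [0.018,-0.044,0,0,0,-0.1,0]
  ],
  "newtons": 40
}}

```text
t: 0.9
eef_pos: [0.2635, 0.5083, 0.483]
tool_rot: [0.0, 0.547, 0.837, -0.0]
contact_force: [1.3, 0.2, 0.6]
gripper_width: 0.0
grasp_force: 0.0
```

```bash
python3 -c "
from h import *
o=bot.get_obs();print(o['t'],o['q'],o['eef_pos'],R.from_quat(np.array(o['tool_rot'])[[1,2,3,0]]).as_matrix().round(3))"
```

```text
0.9 [-1.39037574  0.17695362  0.22854201  1.46967307 -0.03982113  1.49975875
 -0.75011456] [0.26346186 0.50832467 0.48300991] [[-0.401  0.916  0.   ]
 [ 0.916  0.401 -0.   ]
 [-0.    -0.    -1.   ]]
```

{"fn": "jog_arm", "kwargs": {
  "deltas": [
    [0.018,-0.044,0,0,0,-0.09,0],
    [0.018,-0.044,0,0,0,-0.09,0],
    [0.022,-0.042,0,0,0,-0.09,0],
    [0.022,-0.042,0,0,0,0,0],
    [0.022,-0.042,0,0,0,0,0],
    [0.022,-0.042,0,0,0,0,0],
    [0.022,-0.042,0,0,0,0,0]
  ]
}}

```text
t: 1.6
eef_pos: [0.4094, 0.2097, 0.4831]
tool_rot: [-0.0, 0.654, 0.757, -0.0]
contact_force: [0.6, 0.5, -0.2]
gripper_width: -0.004
grasp_force: 0.0
```

```bash
python3 -c "
from h import *
o=bot.get_obs();print(o['t'],o['q'],o['eef_pos'],R.from_quat(np.array(o['tool_rot'])[[1,2,3,0]]).as_matrix().round(3))"
```

```text
1.6 [-1.12475435 -0.0654789   0.49060141  1.71046462  0.0305193   1.48911355
 -0.49153239] [0.40936396 0.20972023 0.48309819] [[-0.145  0.989 -0.   ]
 [ 0.989  0.145  0.   ]
 [ 0.    -0.    -1.   ]]
```

{"fn": "jog_arm", "kwargs": {
  "deltas": [
    [0.011,-0.044,-0.02,0,0,0,0],
    [0.011,-0.044,-0.02,0,0,0,0],
    [0.011,-0.044,-0.02,0,0,0,0],
    [0.011,-0.044,-0.02,0,0,0,0],
    [0.011,-0.044,-0.02,0,0,0,0],
    [0.011,-0.044,-0.02,0,0,0,0],
    [0.011,-0.044,-0.02,0,0,0,0],
    [0.011,-0.044,-0.02,0,0,0,0],
    [0.011,-0.044,-0.02,0,0,0,0],
    [0.009,-0.044,-0.02,0,0,0,0]
  ]
}}

```text
t: 2.6
eef_pos: [0.5174, -0.2294, 0.2819]
tool_rot: [-0.0, 0.653, 0.757, -0.0]
contact_force: [0.9, 0.5, 1.4]
gripper_width: -0.002
grasp_force: 0.0
```

```bash
python3 - <<'E'
from h import *
o=bot.get_obs();print(o['t'],o['q'],o['eef_pos'],R.from_quat(np.array(o['tool_rot'])[[1,2,3,0]]).as_matrix().round(3))
c=cam("wrist"); save(c,"w1.png"); print(c["eye"])
E
```

```text
2.6 [-0.40995841  0.37801113  0.93499391  1.83095477 -0.33866707  1.10356771
  0.7944525 ] [ 0.51744669 -0.22942794  0.28189189] [[-0.147  0.989 -0.001]
 [ 0.989  0.147 -0.   ]
 [ 0.    -0.001 -1.   ]]
[ 0.50701295 -0.1558623   0.40246323]
```

View pics/w1.png

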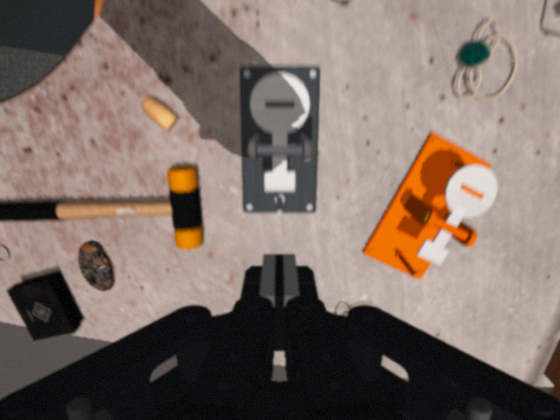

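Wrist view: round stand base corners at about (241,67), (319,66), (316,212) and (244,213). The disc is at (280,102), the hinge bar at (280,149), the tail pad at (280,180), and the shut fingertips at (280,260).

```bash
python3 - <<'E'
from h import *
c=cam("wrist"); o=bot.get_obs(); print(o["t"],o["eef_pos"])
B=plane(c,[(241,67),(319,66),(316,212),(244,213)],.008); print(B.round(4),B.mean(0))
d=(B[0]+B[1]-B[2]-B[3]);d/=np.linalg.norm(d);print(d)
p=plane(c,[(280,149)],.068)[0]; print("pivot",p)
for n,uv,z in [("disc",(280,102),.073),("tail",(280,180),.06)]:
    q=plane(c,[uv],z)[0];print(n,q,(q-p)@d)
print(proj(c,[np.array(o["eef_pos"])-[0,0,.022]]))
E
```

```text
2.7 [ 0.51396441 -0.23538403  0.28046654]
[[ 0.461  -0.1403  0.008 ]
 [ 0.5397 -0.1285  0.008 ]
 [ 0.5621 -0.2834  0.008 ]
 [ 0.4815 -0.2958  0.008 ]] [ 0.51105544 -0.2120054   0.008     ]
[-0.13671691  0.99061016  0.        ]
pivot [ 0.51095211 -0.21007253  0.068     ]
disc [ 0.5052574  -0.16873524  0.073     ] 0.04172770495737857
tail [ 0.51514283 -0.24054977  0.06      ] -0.030764000988159415
[[277.88269747 270.88244277]]
```

{"fn": "jog_arm", "kwargs": {
  "deltas": [
    [0.001,0,-0.04,0,0,0,0],
    [0.001,0,-0.04,0,0,0,0],
    [0.001,0,-0.04,0,0,0,0],
    [0.001,0,-0.03,0,0,0,0],
    [0,0,0,0,0,0,0],
    [0,0,0,0,0,0,0]
  ]
}}

```text
t: 3.3
eef_pos: [0.5211, -0.2281, 0.1338]
tool_rot: [-0.0, 0.654, 0.757, -0.0]
contact_force: [-0.0, -0.3, 0.8]
gripper_width: 0.004
grasp_force: 0.0
```

{"fn": "jog_arm", "kwargs": {
  "deltas": [
    [-0.003,-0.006,-0.015,0,0,0,0],
    [0,0,-0.015,0,0,0,0],
    [0,0,-0.01,0,0,0,0],
    [0,0,-0.005,0,0,0,0],
    [0,0,-0.005,0,0,0,0],
    [0,0,-0.005,0,0,0,0],
    [0,0,-0.005,0,0,0,0],
    [0,0,0,0,0,0,0]
  ]
}}

```text
t: 4.1
eef_pos: [0.5182, -0.2342, 0.0729]
tool_rot: [0.0, 0.654, 0.757, -0.0]
contact_force: [0.4, 0.1, -0.1]
gripper_width: 0.002
grasp_force: 0.0
```

```bash
python3 - <<'E'
from h import *
o=bot.get_obs();print(o['t'],o['eef_pos'],o['contact_force'])
a=cam("scene")["img"][95:215,215:365]; b=cam("top")["img"][180:280,300:425]
cv2.imwrite("pics/c2.png",np.hstack([cv2.resize(a,(400,320),interpolation=2),cv2.resize(b,(400,320),interpolation=2)])[:,:,::-1])
E
```

```text
4.1 [ 0.51815329 -0.23423775  0.07292969] [ 0.4334188   0.12688505 -0.10036861]
```

View pics/c2.png

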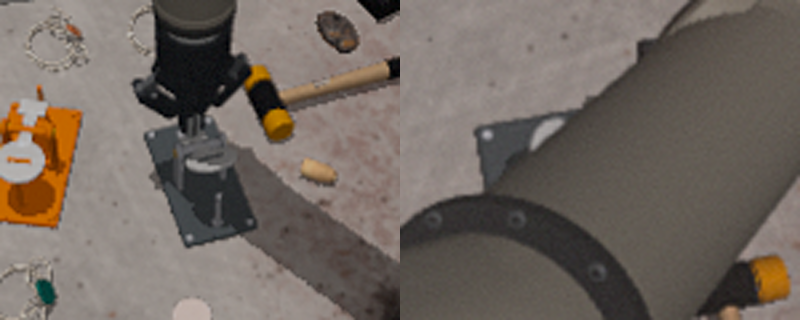

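The scene crop shows the fingertips on the tail at about (195,130) and the plate tilting up at (205,155). I continue pressing.

{"fn": "jog_arm", "kwargs": {
  "deltas": [
    [0,0,-0.005,0,0,0,0],
    [0,0,-0.005,0,0,0,0],
    [0,0,-0.005,0,0,0,0],
    [0,0,-0.005,0,0,0,0],
    [0,0,0,0,0,0,0]
  ]
}}

```text
t: 4.7
eef_pos: [0.5176, -0.2341, 0.0525]
tool_rot: [-0.0, 0.654, 0.757, -0.0]
contact_force: [0.0, -0.3, 0.5]
gripper_width: -0.001
grasp_force: 0.0
```

```bash
python3 - <<'E'
from h import *
a=cam("scene")["img"][95:215,215:365]; b=cam("wrist")["img"]
cv2.imwrite("pics/c3.png",np.hstack([cv2.resize(a,(400,320),interpolation=2),cv2.resize(b,(400,320),interpolation=2)])[:,:,::-1])
E
```

```text
(no output)
```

View pics/c3.png

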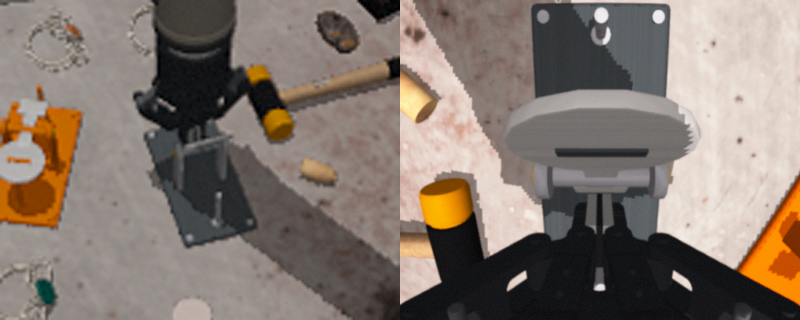

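Both views show the plate raised to about 55–60° with the bar face toward the gripper, at wrist crop (600,130). I'll go up and over to push on the other face.

{"fn": "jog_arm", "kwargs": {
  "deltas": [
    [0,-0.002,0.03,0,0,0,0],
    [0,-0.002,0.04,0,0,0,0],
    [0,0,0.045,0,0,0,0],
    [0,0,0.04,0,0,0,0],
    [-0.005,0.036,0,0,0,0,0],
    [-0.005,0.036,0,0,0,0,0],
    [-0.005,0.036,0,0,0,0,0],
    [0,0,-0.04,0,0,0,0],
    [0,0,-0.05,0,0,0,0],
    [0,0,0,0,0,0,0]
  ]
}}

```text
t: 5.8
eef_pos: [0.499, -0.1281, 0.1139]
tool_rot: [-0.004, 0.653, 0.757, -0.003]
contact_force: [-1.7, 0.5, 0.3]
gripper_width: -0.001
grasp_force: 0.0
```

{"fn": "jog_arm", "kwargs": {
  "deltas": [
    [0.002,-0.015,0,0,0,0,0],
    [0.002,-0.015,0,0,0,0,0],
    [0.002,-0.01,0,0,0,0,0],
    [0.002,-0.01,0,0,0,0,0],
    [0.002,-0.01,0,0,0,0,0],
    [0.002,-0.01,0,0,0,0,0],
    [0.001,-0.01,0,0,0,0,0],
    [0.001,-0.01,0,0,0,0,0],
    [0.001,-0.01,0,0,0,0,0],
    [0.001,-0.01,0,0,0,0,0]
  ]
}}

```text
t: 6.8
eef_pos: [0.5191, -0.2412, 0.1183]
tool_rot: [0.0, 0.654, 0.757, -0.0]
contact_force: [-0.9, 1.0, 0.4]
gripper_width: -0.003
grasp_force: 0.4
```

```bash
python3 - <<'E'
from h import *
a=cam("scene")["img"][95:215,215:365]; b=cam("wrist")["img"]
cv2.imwrite("pics/c4.png",np.hstack([cv2.resize(a,(400,320),interpolation=2),cv2.resize(b,(400,320),interpolation=2)])[:,:,::-1])
o=bot.get_obs();print(o['t'],o['eef_pos'],o['contact_force'])
E
```

```text
6.9 [ 0.51892581 -0.24246742  0.11859473] [-0.27834591 -0.65348384 -0.87337211]
```

View pics/c4.png

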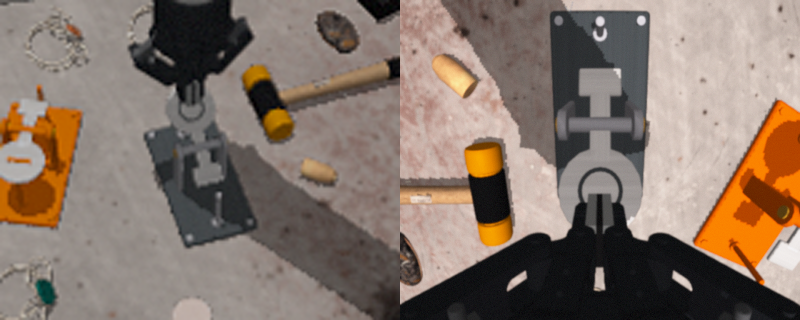

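The plate has gone over, ring face up at wrist crop (598,190), and still sits above level. I'll press it down to the stop.

{"fn": "jog_arm", "kwargs": {
  "deltas": [
    [0,0,-0.008,0,0,0,0],
    [0,0,-0.008,0,0,0,0],
    [0,0,-0.005,0,0,0,0],
    [0,0,-0.003,0,0,0,0],
    [0,0,-0.002,0,0,0,0],
    [0,0,0,0,0,0,0]
  ]
}}

```text
t: 7.5
eef_pos: [0.5188, -0.2399, 0.0919]
tool_rot: [-0.0, 0.654, 0.757, -0.0]
contact_force: [0.5, -0.0, 0.1]
gripper_width: -0.002
grasp_force: 0.0
```

{"fn": "jog_arm", "kwargs": {
  "deltas": [
    [0,0,-0.002,0,0,0,0],
    [0,0,0,0,0,0,0]
  ]
}}

```text
t: 7.7
eef_pos: [0.519, -0.2401, 0.0902]
tool_rot: [-0.0, 0.654, 0.757, 0.0]
contact_force: [0.9, 0.1, 0.1]
gripper_width: -0.0
grasp_force: 0.0
```

{"fn": "jog_arm", "kwargs": {
  "deltas": [
    [0,0,-0.001,0,0,0,0],
    [0,0,0,0,0,0,0]
  ]
}}

```text
t: 7.9
eef_pos: [0.519, -0.2401, 0.0893]
tool_rot: [0.0, 0.654, 0.757, 0.0]
contact_force: [-0.5, 0.4, 0.6]
gripper_width: -0.0
grasp_force: 0.0
```

{"fn": "jog_arm", "kwargs": {
  "deltas": [
    [0,0,-0.001,0,0,0,0],
    [0,0,0,0,0,0,0]
  ]
}}

```text
t: 8.1
eef_pos: [0.5191, -0.2402, 0.089]
tool_rot: [-0.0, 0.654, 0.757, 0.0]
contact_force: [-1.6, 1.0, 8.2]
gripper_width: 0.001
grasp_force: 3.8
```

{"fn": "jog_arm", "kwargs": {
  "deltas": [
    [0,0,-0.001,0,0,0,0],
    [0,0,0,0,0,0,0]
  ]
}}

```text
t: 8.3
eef_pos: [0.5192, -0.2402, 0.0888]
tool_rot: [-0.0, 0.654, 0.757, 0.001]
contact_force: [-4.7, 3.9, 15.5]
gripper_width: -0.002
grasp_force: 8.1
```

{"fn": "jog_arm", "kwargs": {
  "deltas": [
    [0,0,-0.001,0,0,0,0],
    [0,0,0,0,0,0,0]
  ]
}}

```text
t: 8.5
eef_pos: [0.5192, -0.2402, 0.0885]
tool_rot: [-0.0, 0.654, 0.757, 0.001]
contact_force: [-6.3, 4.5, 25.3]
gripper_width: 0.002
grasp_force: 12.4
```

The stop was reached at a tip height of 0.067 (force rising to 25 N). I back straight up and check.

{"fn": "jog_arm", "kwargs": {
  "deltas": [
    [0,0,0.002,0,0,0,0],
    [0,0,0.005,0,0,0,0],
    [0,0,0.03,0,0,0,0],
    [0,0,0.05,0,0,0,0],
    [0,0,0.05,0,0,0,0],
    [0,0.04,0.03,0,0,0,0],
    [0,0,0,0,0,0,0],
    [0,0,0,0,0,0,0]
  ]
}}

```text
t: 9.3
eef_pos: [0.5197, -0.1987, 0.2538]
tool_rot: [0.0, 0.652, 0.758, 0.001]
contact_force: [-0.8, -0.0, 0.8]
gripper_width: 0.002
grasp_force: 0.0
```

```bash
python3 - <<'E'
from h import *
import pickle
s=cam("scene"); a=s["img"][95:215,215:365]; b=cam("wrist")["img"]
cv2.imwrite("pics/c5.png",np.hstack([cv2.resize(a,(400,320),interpolation=2),cv2.resize(b,(400,320),interpolation=2)])[:,:,::-1])
S=pickle.load(open("scene.pkl","rb"))
d=cv2.absdiff(s["img"],S["img"]).max(2)>60
n,l,st,ce=cv2.connectedComponentsWithStats(d.astype(np.uint8)); print([(x[:5].tolist()) for x in st[1:] if x[4]>8])
o=bot.get_obs();print(o['t'],o['eef_pos'],o['contact_force'])
E
```

```text
[[267, 0, 33, 19, 474], [269, 25, 9, 16, 75], [265, 49, 52, 64, 1648], [519, 53, 41, 35, 428], [516, 99, 15, 41, 300], [496, 109, 15, 19, 148], [514, 108, 6, 28, 46], [542, 131, 18, 24, 209], [282, 136, 3, 4, 9], [291, 138, 4, 5, 9], [278, 142, 4, 3, 9], [495, 145, 12, 9, 46], [285, 153, 19, 16, 170], [524, 210, 4, 6, 9], [451, 219, 31, 18, 68], [481, 220, 42, 32, 503], [508, 400, 16, 20, 128]]
9.4 [ 0.51827787 -0.20051941  0.25264004] [-0.4680179   0.11124275  0.4603329 ]
```

View pics/c5.png

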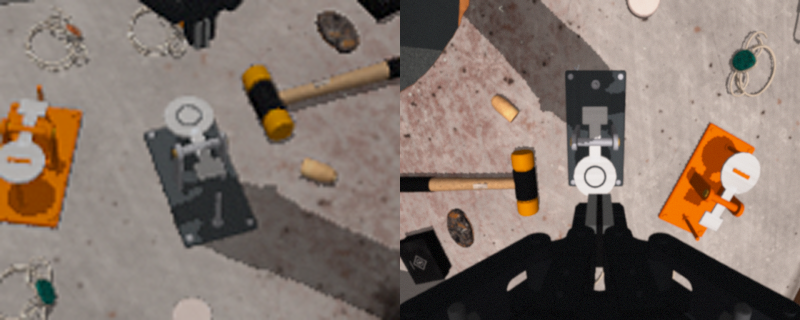

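The ring face is up and the tag lies flat on the -y side (wrist crop (595,177)). The stand and its neighbours have not moved, and the robot is clear.

```bash
python3 -c "
from station import bot
print(bot.hand_in())"
```

```text
the job is handed in; nothing more can be done
None
```

The round tag is turned over and lies flat against its stop on the other side of its stand with the ring-marked face up; neither stand nor anything else appears to have moved, and the job was handed in at about 9.4 s.

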